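# Swing the two hold-down arms over the comb

## Task

A comb lies in the nest of the metal holding fixture. With a fingertip, push the upright stud at the end of each of the fixture's two swing arms until the arm lies square across the comb with its free end over its rest post. Push only the arms: leave the comb lying in its nest, pick nothing up, and do not disturb the loose things round about.

Things in the scene. Friction and masses are not known exactly. Their poses are not given: they have to be found in the camera images.
- fixture: Fixed aluminium plate, 110 (its x) x 230 (its y) x 12 mm, with a comb nest along its y. Origin: centre of the plate's underside, 3 mm above the desk (rubber sole); z up. Steel pivot posts at x = -30 mm (robot's side of the comb), y = +40 (left arm) and -40 mm (right arm); rest posts, 12 mm wide, top 46 mm above the desk, at x = +32, y = +40 and -40 mm.
- clamp_left (a joint): Left swing arm's angle about its upright pivot (rad): 0 = square across the comb, along the fixture's +x, over its rest post; positive = open, outward to the left (towards +y). Range -0.6 to 1.5, no stop at 0. Friction 0.10 N m (2 N at the stud), no spring: stays where left. Flat dark bar 16 mm wide, 48 to 54 mm above the desk.
- clamp_right (a joint): Right swing arm's angle, the mirror image: 0 = square across the comb, along the fixture's +x, over its rest post; positive = open, outward to the right (towards the fixture's -y). Same range, friction and size.
- clamp_left_stud (a point): Middle of the left arm's upright steel stud: 10 mm diameter, 30 mm tall, from 54 to 84 mm above the desk, this point at 69 mm. It stands on the arm 62 mm from the pivot axis.
- clamp_right_stud (a point): The same point on the right arm's stud.
- clamp_left_pivot (a point): Point on the left arm's upright pivot axis, 54 mm above the desk; the screw head there is 14 mm wide and rises to 59 mm.
- clamp_right_pivot (a point): The same point on the right arm's pivot axis.
- comb_unit: Black harmonica comb with a metal plate on top, 20 x 164 x 30 mm, loose, lying in the nest along the fixture's y axis with its top at most 45 mm above the desk. Origin: centre of its underside. To be left in place.
- harmonica: Loose finished harmonica standing on edge, 26 x 122 x 34 mm, a bystander; origin at the centre of its underside, y along its length.
- eraser: Loose eraser, 23 x 56 x 13 mm, a bystander; origin at the centre of its underside.
- tin_brass: Loose round shallow tin of brass bits, 89 mm across, 17 mm high, a bystander; origin at the centre of its underside.
- tweezers: Loose tweezers, 12 x 123 x 8 mm, a bystander; origin at the centre of the underside.

How it is judged:
By the outcome, as a careful person would: the job done as asked, in the order asked, and still so for the second after the job is handed in, with the robot touching nothing.
It also fails if it takes over 51 s, if anything falls off the work surface, if the arm or the gripper's body presses on something with over 40 N, if the wrist force passes 120 N, or if a joint passes its speed limit or range.

## Robot

A 6-joint arm with a two-finger parallel gripper is mounted at the origin on a cart in front of the work surface, level with it; the furniture and walls round the work are solid. World frame = base frame: x ahead of the robot, y to its left, z up, the work surface at z = 0. Lengths are in m, angles in rad, forces in N, time in s.
With the tool pointing down it reaches from about 0.3 to 0.95 m from the base axis. Payload 3.1 kg.
Tool frame: the origin (TCP) lies midway between the tips of the shut fingers; the grasp point (between the pads) lies 19 mm behind it (env.pinch_z is the distance from the TCP to the grasp point, in m); z points along the fingers, y is the direction in which the jaws open and shut (so a half turn about z gives the same grasp; the last joint's range is limited). The gripper opens to 85 mm and grips with 20 to 120 N. Pads are 22 mm wide; open, the fingers measure 114 mm over their backs; the gripper's body (76 mm by 85 mm) begins 54 mm behind the grasp point. The pads swing forward as they close: fully open they stand 13 mm farther back than shut.
Start: joints at [-1.325, 0.308, 1.634, -0, 1.2, -0.07], TCP at [0.194, -0.594, 0.195] pointing down, gripper open.
Joint ranges: [-3.06, 3.06], [-0.79, 1.96], [0.05, 2.63], [-1.19, 4.34], [0.05, 2.64], [-2.94, 2.94]. Speed limits (rad/s): [2.79, 2.79, 3.14, 3.14, 3.14, 3.14].

## Interface

Orientations are given as a rotation vector (axis times angle).
In Python, from cell import env, viewer gives the robot as it stands.
- The arm moves only by the tool move_arm, never from a script. Its argument "commands" is a list of rows, each a list of 7 numbers: the turn, a rotation vector about the tool's x, y, z in rad, then the shift along the tool's x, y, z in m, then the opening in per cent of the stroke, from 0 (shut) to 100 (fully open). In form: [[wx, wy, wz, tx, ty, tz, jaw], ...]. A call has exactly 10 rows; each row shifts and turns the pose as measured when the row begins, along the tool's axes as they then stand; what a row does not reach is not made up. A row lasts 1/10 s, in which the tool goes at most 50 mm and 8.59 degrees, less where a joint would pass 70% of its speed; a pose out of reach is approached as far as the arm can. A call is refused whole if a number of a shift passes 0.05 or a number of a turn 0.15, either way. A call with a gripper value outside its range is refused whole. The fingers move at their own pace and stop on an object; "grip_force" is the grip in N (left out, the last holds). Time passes only in rows, so rows that do not move let the fingers close, or fill a call up. It gives the time, the measured TCP pose, the force and the opening at its end, in the units of the state.
- env.observe(): the state, without advancing time (a new reading comes with each control period).
- viewer.get_image(name): name is "scene" or "top" or "wrist"; returns the picture (420x560x3 uint8, blue, green, red); there is no depth.
- viewer.calibration(name): a dict with "intrinsics" (3x3 intrinsics, pixels), "k1" (the pictures are not rectified: a ray, as slopes to the right and down, at radius r is drawn at 1 + k1 r^2 times it, then the intrinsics apply), "R" (3x3) and "t" (3): a world point X has camera coordinates R X + t; the wrist camera has in their place "hand_eye" (4x4, takes a point from camera to tool coordinates, whose origin is the TCP and whose axes are the flange's). Camera axes: x right, y down, z forward; pixel columns grow to the right and rows downward; lengths in m; the calibration is good to about 2 mm. A picture is of the moment at which its call begins: read the wrist's pose just before it. calibration takes no time and is no camera call.
- env.finish_job(): hands the job in, once; it reports no verdict.
The state is a dict: "time_s": time; "joints": joint angles; "qvel": joint speeds; "tau": joint torques, N m; "position": TCP position; "ee_rot": TCP orientation; "contact_force": force on the tool from outside, world axes, zero at the start; "torque": the same for the moment, N m; "width": finger opening in m.
Only numpy, scipy, OpenCV 4.12 (cv2) and the standard library are available. Lean on these libraries where they do the work, as an engineer would, in place of code of your own. Each camera call takes 0.05 s, during which the arm holds its last target.

## Working session

There is one attempt and no reset: what is moved stays moved. The work goes in short steps, Python scripts to look and compute and a tool call to move; the robot and the scene stay as the last step left them, time stands still between calls to the robot, and variables do not carry over. Pictures are saved under pics/ and viewed, and the job is handed in when it is done.

Besides the shell and the picture viewer there is one more tool, called as name(argument=value, ...) on one line, values as JSON. move_arm: Moves the arm, as the interface text tells. Its arguments: {"type":"object","properties":{"commands":{"type":"array"},"grip_force":{"type":"number"}},"required":["commands"]}

```bash
mkdir -p pics; ls; python3 - <<'E'
from cell import env, viewer
import cv2,numpy as np
for n in ("scene","top"):
    cv2.imwrite(f"pics/{n}0.png",viewer.get_image(n))
    c=viewer.calibration(n);print(n,c)
print(viewer.calibration("wrist"))
print(env.observe())
E
```

```text
pics
scene {'intrinsics': array([[448.67562571,   0.        , 272.63186343],
       [  0.        , 448.67562571, 208.33886612],
       [  0.        ,   0.        ,   1.        ]]), 'k1': -0.11285839267633728, 'R': array([[ 0.90398306, -0.42756702, -0.00103999],
       [-0.25596589, -0.53922405, -0.80232094],
       [ 0.34248518,  0.72555074, -0.59689198]]), 't': array([-0.60160508,  0.10020716,  0.93177341])}
top {'intrinsics': array([[426.81719535,   0.        , 282.19983432],
       [  0.        , 426.81719535, 207.76889174],
       [  0.        ,   0.        ,   1.        ]]), 'k1': -0.01086642302884554, 'R': array([[ 9.87431180e-03, -9.99951200e-01, -3.10412434e-04],
       [-9.81714134e-01, -9.63520694e-03, -1.90117126e-01],
       [ 1.90104858e-01,  2.18201206e-03, -9.81761367e-01]]), 't': array([-0.20136734,  0.55311246,  0.89525905])}
{'intrinsics': array([[356.1138931 ,   0.        , 281.65028852],
       [  0.        , 356.1138931 , 216.91555427],
       [  0.        ,   0.        ,   1.        ]]), 'k1': -0.048983564133932664, 'hand_eye': array([[ 1.05521378e-03, -9.458475
[... 260 characters left out ...]
0,  0.00000000e+00,
         1.00000000e+00]])}
{'time_s': 0.1, 'joints': array([-1.32471047e+00,  3.08928350e-01,  1.63505863e+00, -7.90049184e-06,
        1.19973002e+00, -6.96993223e-02]), 'qvel': array([-0.0002965 , -0.00211208, -0.00311007, -0.00097091,  0.00083421,
       -0.00147307]), 'tau': array([-2.90301596e-04, -4.16407692e+01, -2.77645272e+01, -8.98408916e-05,
        4.07955566e-03, -5.10478401e-06]), 'position': array([ 0.19387057, -0.59329557,  0.19365583]), 'ee_rot': array([-3.10042402e+00, -4.93647563e-01,  3.05222965e-04]), 'contact_force': array([-0.36239209, -0.10320055,  0.45361982]), 'torque': array([-0.02887319,  0.04110281,  0.02781087]), 'width': 0.0857178885924079}
```

View pics/scene0.png

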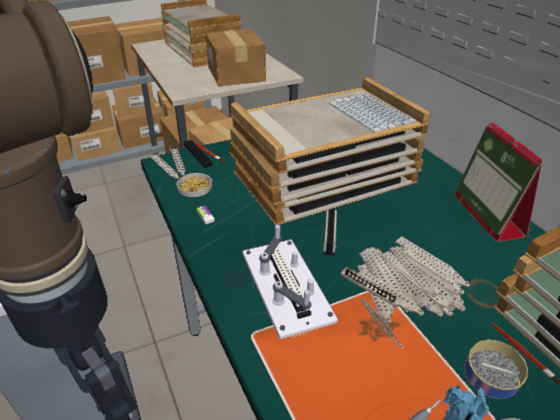

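View pics/top0.png

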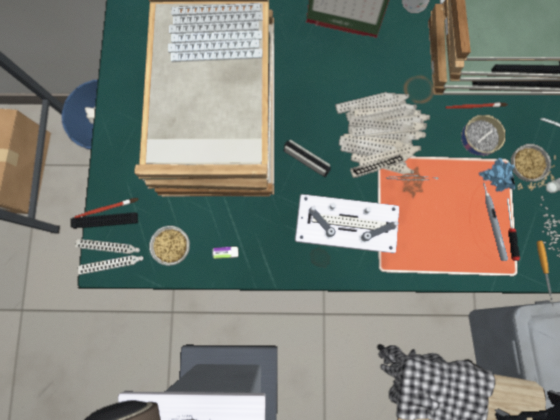

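The top view shows the fixture at about (349,222), with the stack of trays up and left and the harmonica at (307,156). I'll enlarge both views.

```bash
python3 - <<'E'
import cv2
a=cv2.imread("pics/top0.png")[185:260,285:410];cv2.imwrite("pics/topc.png",cv2.resize(a,None,fx=6,fy=6,interpolation=cv2.INTER_CUBIC))
a=cv2.imread("pics/scene0.png")[220:340,235:345];cv2.imwrite("pics/scenec.png",cv2.resize(a,None,fx=5,fy=5,interpolation=cv2.INTER_CUBIC))
E
```

```text
(no output)
```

View pics/topc.png

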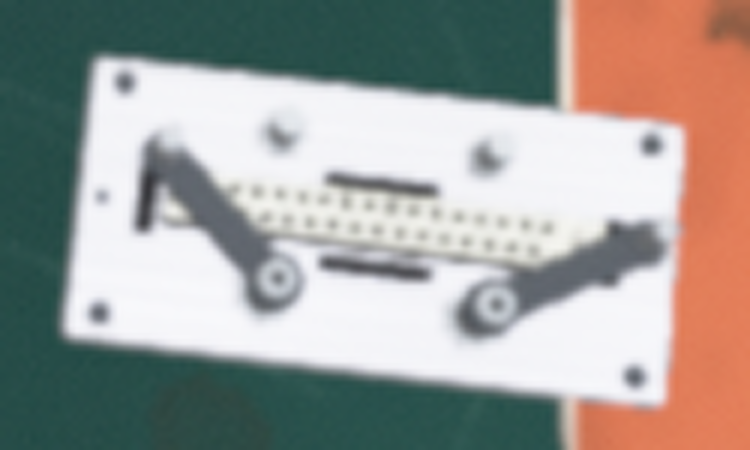

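View pics/scenec.png

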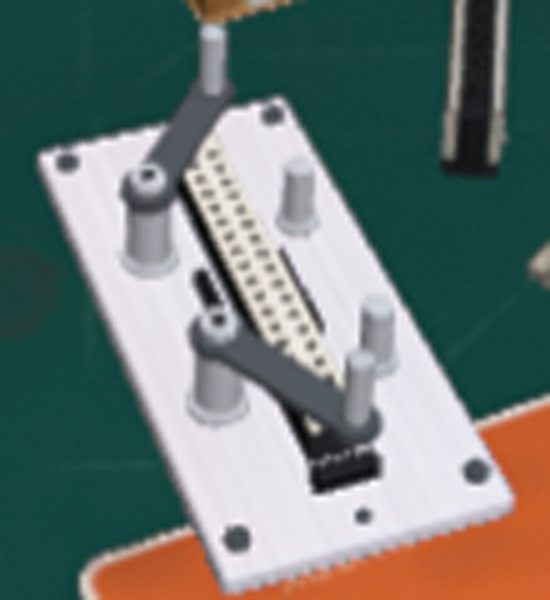

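```bash
cat > h.py <<'E'
import numpy as np,cv2
from cell import env,viewer
from scipy.spatial.transform import Rotation as Ro
def cal(n,st=None):
    c=viewer.calibration(n)
    if n!="wrist": return c["intrinsics"],c["k1"],np.array(c["R"]),np.array(c["t"])
    T=np.eye(4);T[:3,:3]=Ro.from_rotvec(st["ee_rot"]).as_matrix();T[:3,3]=st["position"]
    M=np.linalg.inv(T@c["hand_eye"]);return c["intrinsics"],c["k1"],M[:3,:3],M[:3,3]
def ray(C,uv):
    K,k,R,t=C
    p=cv2.undistortPoints(np.array([[uv]],float),K,np.array([k,0,0,0.]))[0,0]
    return -R.T@t, R.T@np.array([p[0],p[1],1])
def onz(C,uv,z):
    o,d=ray(C,uv);return o+d*(z-o[2])/d[2]
def two(C1,u1,C2,u2):
    o1,d1=ray(C1,u1);o2,d2=ray(C2,u2)
    s=np.linalg.lstsq(np.c_[d1,-d2],o2-o1,rcond=None)[0]
    a,b=o1+s[0]*d1,o2+s[1]*d2;return (a+b)/2,np.linalg.norm(a-b)
def proj(C,X):
    K,k,R,t=C
    return cv2.projectPoints(np.array(X,float).reshape(-1,3),cv2.Rodrigues(R)[0],t,K,np.array([k,0,0,0.]))[0][:,0]
E
cat > m1.py <<'E'
from h import *
T=cal("top");S=cal("scene")
tp=lambda x,y:((x+.5)/6-.5+285,(y+.5)/6-.5+185)
sp=lambda x,y:((x+.5)/5-.5+235,(y+.5)/5-.5+220)
np.set_printoptions(precision=4,suppress=True)
for n,P in dict(fl=(95,55),fr=(685,125),nr=(668,405),nl=(62,338)).items(): print("top",n,onz(T,tp(*P),.015))
for n,P in dict(fl=(280,97),fr=(513,503),nr=(230,590),nl=(40,155)).items(): print("scene",n,onz(S,sp(*P),.015))
for n,P,Q in (("pivL",(278,278),(150,175)),("pivR",(496,305),(218,320))):
    print(n,onz(T,tp(*P),.059),onz(S,sp(*Q),.059),two(T,tp(*P),S,sp(*Q)))
for n,P,Q in (("studtopL",(168,140),(212,30)),("studtopR",(667,230),(362,355))):
    print(n,onz(T,tp(*P),.084),onz(S,sp(*Q),.084),two(T,tp(*P),S,sp(*Q)))
E
python3 m1.py
```

```text
top fl [ 0.5961 -0.2379  0.015 ]
top fr [ 0.5706 -0.4658  0.015 ]
top nr [ 0.4626 -0.4548  0.015 ]
top nl [ 0.4858 -0.2256  0.015 ]
scene fl [ 0.5945 -0.2395  0.015 ]
scene fr [ 0.5685 -0.4691  0.015 ]
scene nr [ 0.4629 -0.4597  0.015 ]
scene nl [ 0.4883 -0.2298  0.015 ]
pivL [ 0.5034 -0.3029  0.059 ] [ 0.5049 -0.3041  0.059 ] (array([ 0.5044, -0.3032,  0.0582]), np.float64(0.0017083687375124884))
pivR [ 0.4943 -0.382   0.059 ] [ 0.4953 -0.383   0.059 ] (array([ 0.495 , -0.3823,  0.0583]), np.float64(0.001163624900112922))
studtopL [ 0.5494 -0.2612  0.084 ] [ 0.5506 -0.2632  0.084 ] (array([ 0.5505, -0.2616,  0.0826]), np.float64(0.001659696136473841))
studtopR [ 0.5185 -0.4387  0.084 ] [ 0.5208 -0.4395  0.084 ] (array([ 0.5197, -0.4392,  0.0837]), np.float64(0.0023681081431631158))
```

```bash
python3 - <<'E'
import cv2
a=cv2.imread("pics/top0.png")[120:270,120:320];cv2.imwrite("pics/topd.png",cv2.resize(a,None,fx=4,fy=4,interpolation=cv2.INTER_CUBIC))
a=cv2.imread("pics/scene0.png")[80:260,220:440];cv2.imwrite("pics/scened.png",cv2.resize(a,None,fx=3,fy=3,interpolation=cv2.INTER_CUBIC))
E
```

```text
(no output)
```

View pics/topd.png

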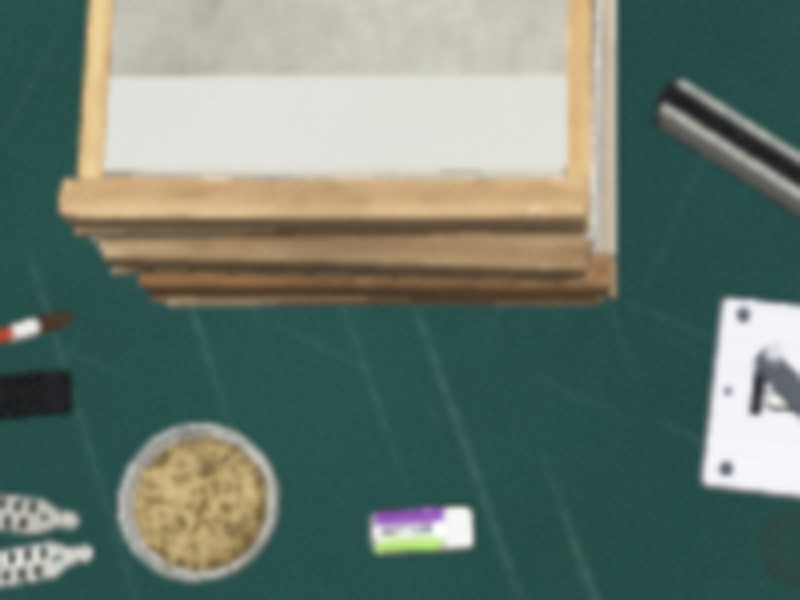

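View pics/scened.png

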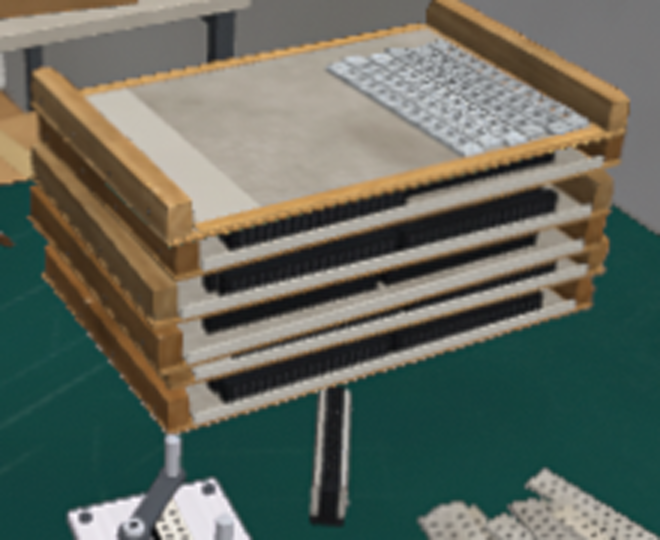

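```bash
python3 - <<'E'
from h import *
T=cal("top");S=cal("scene")
tp=lambda x,y:(x/4+120,y/4+120)
sp=lambda x,y:(x/3+220,y/3+80)
np.set_printoptions(precision=3,suppress=True)
print("bottom corner",onz(T,tp(615,298),0),onz(S,sp(175,432),0),two(T,tp(615,298),S,sp(175,432)))
print("top corner",two(T,tp(587,178),S,sp(192,203)))
print("topfront",two(T,tp(587,218),S,sp(168,235)), two(T,tp(60,180),S,sp(40,70)))
print("harm", onz(T,tp(800,215),.034),onz(T,tp(655,110),.034))
E
```

```text
bottom corner [ 0.597 -0.176  0.   ] [ 0.601 -0.166  0.   ] (array([ 0.596, -0.176,  0.009]), np.float64(0.0013859712109779146))
top corner (array([ 0.613, -0.166,  0.194]), np.float64(0.00044819924694475537))
topfront (array([ 0.597, -0.165,  0.173]), np.float64(0.002749960526657734)) (array([0.606, 0.089, 0.193]), np.float64(0.007306656614596926))
harm [ 0.639 -0.282  0.034] [ 0.702 -0.198  0.034]
```

The fixture's yaw is about -6.5°. The left pivot is at (0.504,-0.3035) with its arm open about 49°. The right pivot is at (0.495,-0.3825) with its arm open about 60°. The stack's corner is at (0.597,-0.17) and it stands 0.19 high. I'll align the tool with the fixture and go to the outer side of the left stud.

move_arm(commands=[[0,0,0.143,0,0,0,0],[0,0,0.143,0,0,0,0],[0,0,0.143,0,0,0,0],[0,0,0,0.035,-0.044,0,0],[0,0,0,0.035,-0.044,0,0],[0,0,0,0.035,-0.044,0,0],[0,0,0,0.035,-0.044,0,0],[0,0,0,0.035,-0.044,0,0],[0,0,0,0.035,-0.044,0,0],[0,0,0,0,0,0,0]])

```text
time_s: 1.1
position: [0.4137, -0.3773, 0.1883]
ee_rot: [-3.124, 0.217, 0.007]
contact_force: [-0.9, -0.6, -0.1]
width: 0.0002
```

move_arm(commands=[[0,0,-0.025,0,0,0,0],[0,0,0,0.03,-0.0395,0,0],[0,0,0,0.03,-0.0395,0,0],[0,0,0,0.03,-0.0395,0,0],[0,0,0,0.03,-0.0395,0,0],[0,0,0,0,0,0,0],[0,0,0,0,0,0,0],[0,0,0,0,0,0.02,0],[0,0,0,0,0,0,0],[0,0,0,0,0,0,0]])

```text
time_s: 2.1
position: [0.5472, -0.2415, 0.1662]
ee_rot: [-3.13, 0.188, 0.014]
contact_force: [0.4, 0.6, -0.6]
width: -0.0003
```

```bash
cat > look.py <<'E'
import sys
from h import *
tag=sys.argv[1]
st=env.observe();print(st["time_s"],st["position"],st["ee_rot"],st["contact_force"])
for n in sys.argv[2:]:
    im=viewer.get_image(n);cv2.imwrite(f"pics/{n}{tag}.png",im)
    np.savez(f"pics/{tag}.npz",position=st["position"],ee_rot=st["ee_rot"])
    if n=="top": a=cv2.resize(im[165:265,265:415],None,fx=5,fy=5,interpolation=cv2.INTER_CUBIC)
    elif n=="scene": a=cv2.resize(im[200:350,220:360],None,fx=4,fy=4,interpolation=cv2.INTER_CUBIC)
    else: a=im
    cv2.imwrite(f"pics/{n}{tag}_c.png",a)
E
python3 look.py 1 wrist top
```

```text
2.1 [ 0.54716051 -0.24152148  0.16624031] [-3.12967315  0.18822061  0.01418628] [ 0.40472366  0.57996599 -0.5947742 ]
```

View pics/wrist1_c.png

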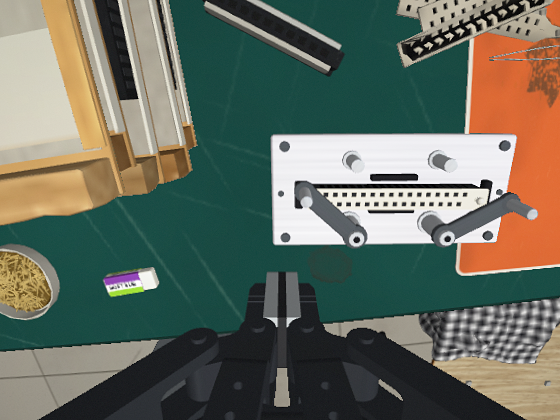

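View pics/top1_c.png

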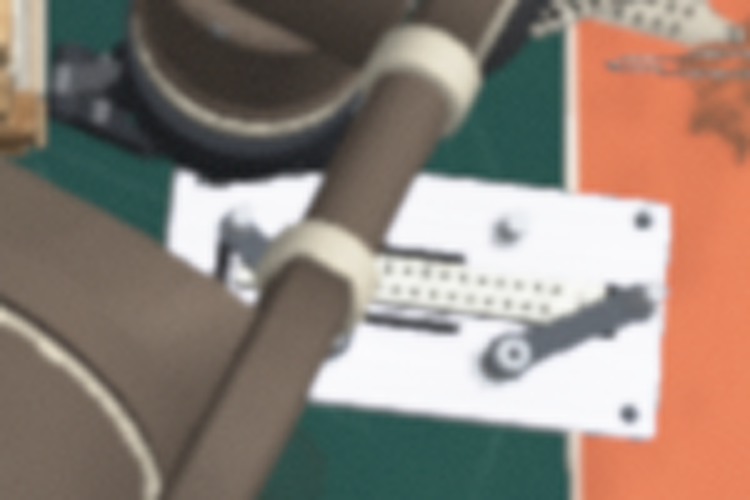

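```bash
python3 - <<'E'
import cv2
a=cv2.imread("pics/wrist1.png")[120:260,265:545];cv2.imwrite("pics/w1z.png",cv2.resize(a,None,fx=2.8,fy=2.8,interpolation=cv2.INTER_CUBIC))
a=cv2.imread("pics/wrist1.png")[260:350,220:345];cv2.imwrite("pics/w1f.png",cv2.resize(a,None,fx=5,fy=5,interpolation=cv2.INTER_CUBIC))
E
```

```text
(no output)
```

View pics/w1z.png

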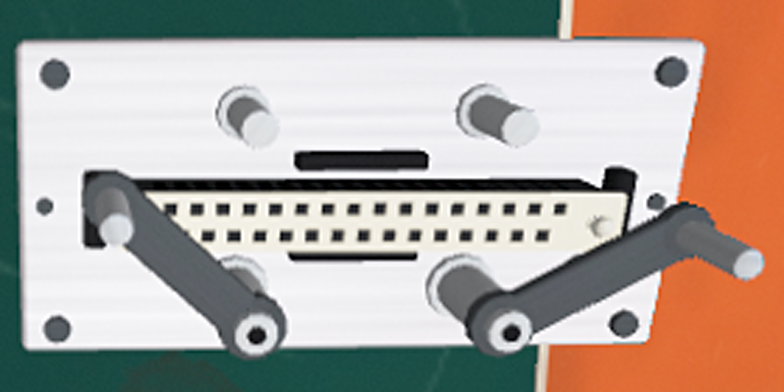

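View pics/w1f.png

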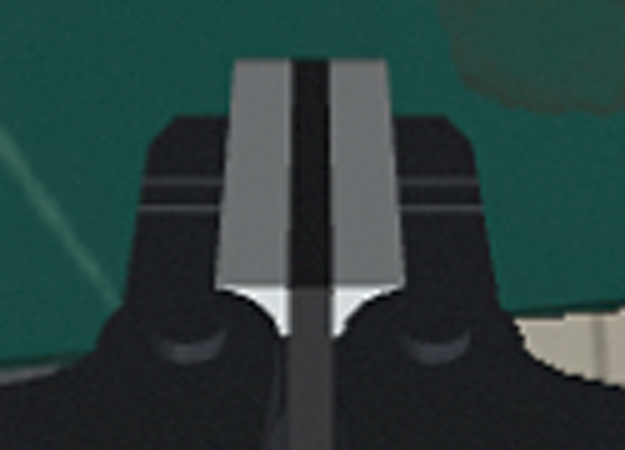

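```bash
python3 - <<'E'
from h import *
np.set_printoptions(precision=4,suppress=True)
z=np.load("pics/1.npz");st={k:z[k] for k in z}
W=cal("wrist",st)
c=viewer.calibration("wrist");M=np.linalg.inv(c["hand_eye"]);C=(c["intrinsics"],c["k1"],M[:3,:3],M[:3,3])
for x in (0,.011):
  for zz in (0,-.01,-.02,-.03): print(x,zz,proj(C,[[x,-.0085,zz],[x,.0085,zz],[x,.018,zz]]).round(1).tolist())
p=lambda x,y:((x+.5)/2.8-.5+265,(y+.5)/2.8-.5+120)
P={"pivL":((257,334),.059),"pivR":((510,333),.059),"stL":((117,229),.084),"stR":((749,263),.084),"restL":((261,129),.046),"restR":((521,127),.046),
"fl":((20,42),.015),"fr":((704,42),.015),"nl":((25,349),.015),"nr":((650,342),.015)}
R={k:onz(W,p(*v[0]),v[1]) for k,v in P.items()}
for k in R: print(k,R[k])
d=R["pivL"]-R["pivR"];print("yaw piv",np.degrees(np.arctan2(-d[0],d[1])),np.hypot(*d[:2]))
d=R["restL"]-R["restR"];print("yaw rest",np.degrees(np.arctan2(-d[0],d[1])),np.hypot(*d[:2]))
d=R["restL"]-R["pivL"];print(np.degrees(np.arctan2(d[1],d[0])),np.hypot(*d[:2]))
d=R["restR"]-R["pivR"];print(np.degrees(np.arctan2(d[1],d[0])),np.hypot(*d[:2]))
for s in "LR":
  d=R["st"+s]-R["piv"+s];print(np.degrees(np.arctan2(d[1],d[0])),np.hypot(*d[:2]))
E
```

```text
0 0 [[264.7, 256.0], [295.6, 256.0], [312.8, 256.1]]
0 -0.01 [[263.8, 264.2], [296.3, 264.2], [314.4, 264.2]]
0 -0.02 [[262.9, 273.2], [297.0, 273.2], [316.1, 273.2]]
0 -0.03 [[261.8, 283.2], [297.9, 283.3], [318.0, 283.3]]
0.011 0 [[264.4, 237.5], [295.8, 237.5], [313.4, 237.6]]
0.011 -0.01 [[263.5, 244.9], [296.6, 244.9], [315.0, 244.9]]
0.011 -0.02 [[262.5, 253.1], [297.4, 253.1], [316.8, 253.1]]
0.011 -0.03 [[261.4, 262.2], [298.3, 262.2], [318.8, 262.2]]
pivL [ 0.5044 -0.302   0.059 ]
pivR [ 0.4953 -0.3809  0.059 ]
stL [ 0.5511 -0.2614  0.084 ]
stR [ 0.5206 -0.4375  0.084 ]
restL [ 0.5656 -0.3088  0.046 ]
restR [ 0.5573 -0.3878  0.046 ]
fl [ 0.5964 -0.2383  0.015 ]
fr [ 0.5714 -0.4624  0.015 ]
nl [ 0.4886 -0.2263  0.015 ]
nr [ 0.4644 -0.4526  0.015 ]
yaw piv -6.561686607408638 0.07943561105136764
yaw rest -6.022515143512936 0.07946305416951338
-6.303725652509367 0.06161134362415539
-6.328800884758841 0.06235899581732979
41.02305917809818 0.06191072669474201
-65.89619915152085 0.06195486001245408
```

```bash
python3 - <<'E'
from h import *
st=env.observe()
im=viewer.get_image("scene");S=cal("scene")
print(env.pinch_z)
R=Ro.from_rotvec(st["ee_rot"]).as_matrix()
pts=[st["position"]+R@np.array(v) for v in ([0,0,0],[0,0,-.019],[.011,0,0],[-.011,0,0])]
u=proj(S,pts);print(u)
c=u[0].astype(int);a=im[c[1]-100:c[1]+30,c[0]-70:c[0]+70]
a=cv2.resize(a,None,fx=4.5,fy=4.5,interpolation=cv2.INTER_CUBIC)
for q,col in zip(u,((0,0,255),(0,255,0),(255,0,0),(255,255,0))):
    cv2.circle(a,tuple(int(v) for v in ((q-c+[70,100]+.5)*4.5)),3,col,-1)
cv2.imwrite("pics/sf.png",a)
E
```

```text
0.0187
[[270.37517181 185.48208477]
 [270.45109287 176.9925789 ]
 [275.90244679 184.50329628]
 [264.81043371 186.46833815]]
```

View pics/sf.png

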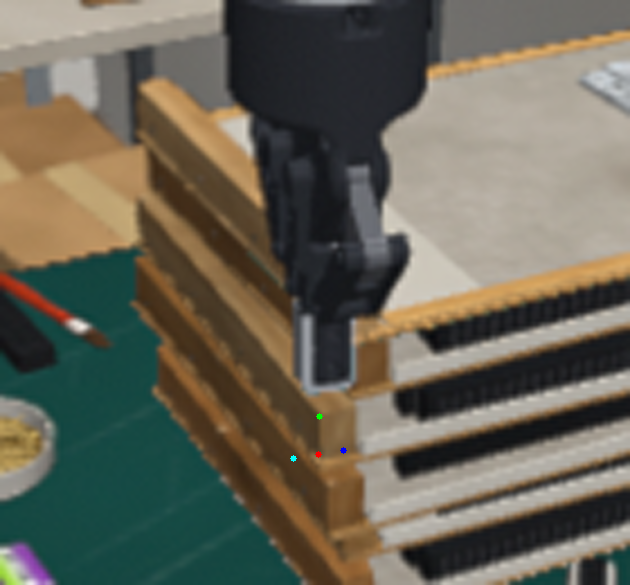

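```bash
python3 - <<'E'
from h import *
np.set_printoptions(precision=4,suppress=True)
st=env.observe();W=cal("wrist",st);S=cal("scene")
R=Ro.from_rotvec(st["ee_rot"]).as_matrix()
for s,w in (((352,383),(388,60)),((352,383),(233,60))):
    X,e=two(S,(s[0]/4.5+200-.5,s[1]/4.5+85-.5),W,(w[0]/5+220-.5,w[1]/5+260-.5))
    print(X,e,R.T@(X-st["position"]))
for s in ((352,383),(308,390)):
  o,d=ray(S,(s[0]/4.5+200-.5,s[1]/4.5+85-.5)); o=R.T@(o-st["position"]);d=R.T@d; print("at tool y=.0085:",o+d*(.0085-o[1])/d[1])
print(st["joints"],st["width"],st["time_s"])
E
```

```text
[ 0.5573 -0.2502  0.2037] 0.0008152819331322078 [ 0.0105  0.0079 -0.0375]
[ 0.5595 -0.2384  0.1987] 0.008141460863494716 [ 0.0114 -0.004  -0.0325]
at tool y=.0085: [ 0.0107  0.0085 -0.0376]
at tool y=.0085: [-0.0081  0.0085 -0.0378]
[-0.4885  0.2918  1.7156  0.0024  1.1449  1.2009] 0.00019538082566712597 2.25
```

Both views put the visible fingertips about 37 mm behind the reported TCP, at z≈0.204 while the TCP reads 0.166. I'll descend in part and check again.

move_arm(commands=[[0,0,0,0.004,-0.006,0,0],[0,0,0,0,0,0.02,0],[0,0,0,0,0,0.02,0],[0,0,0,0,0,0.02,0],[0,0,0,0,0,0.02,0],[0,0,0,0,0,0.01,0],[0,0,0,0,0,0,0],[0,0,0,0,0,0,0],[0,0,0,0,0,0,0],[0,0,0,0,0,0,0]])

```text
time_s: 3.25
position: [0.5601, -0.2369, 0.0829]
ee_rot: [-3.135, 0.189, -0.012]
contact_force: [0.6, 0.0, 0.1]
width: 0.0004
```

```bash
python3 look.py 2 wrist scene
```

```text
3.25 [ 0.5601273  -0.23685624  0.08294114] [-3.13506161  0.18909429 -0.01180285] [0.6458421  0.03174701 0.05328467]
```

View pics/wrist2_c.png

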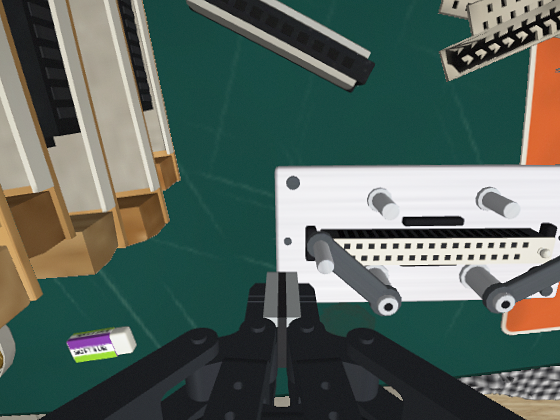

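View pics/scene2_c.png

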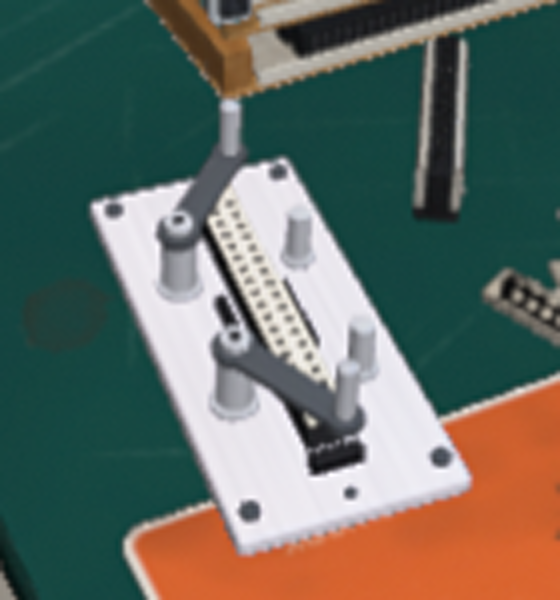

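```bash
python3 - <<'E'
from h import *
np.set_printoptions(precision=4,suppress=True)
z=np.load("pics/2.npz");st={k:z[k] for k in z}
W=cal("wrist",st)
for n,uv,h in (("pivL",(388,306),.059),("pivR",(505,304),.059),("stL",(325,267),.084),("rL",(390,213),.046),("rR",(514,212),.046)): print(n,onz(W,uv,h))
o=env.observe();print(o["position"],o["joints"],o["qvel"])
im=cv2.imread("pics/wrist2.png")[200:350,220:410];cv2.imwrite("pics/w2f.png",cv2.resize(im,None,fx=4,fy=4,interpolation=cv2.INTER_CUBIC))
im=cv2.imread("pics/scene2.png")[150:270,240:320];cv2.imwrite("pics/s2f.png",cv2.resize(im,None,fx=5,fy=5,interpolation=cv2.INTER_CUBIC))
S=cal("scene");R=Ro.from_rotvec(st["ee_rot"]).as_matrix()
print(proj(S,[st["position"]+R@[0,0,-.0375],st["position"]]))
E
```

```text
pivL [ 0.5046 -0.3018  0.059 ]
pivR [ 0.4957 -0.3808  0.059 ]
stL [ 0.551  -0.2608  0.084 ]
rL [ 0.5647 -0.308   0.046 ]
rR [ 0.5557 -0.3892  0.046 ]
[ 0.5601 -0.2369  0.0829] [-0.4739  0.3966  1.7614  0.0045  0.9769  1.2149] [-0.0008  0.0031  0.0052 -0.001   0.0013 -0.0007]
[[275.5066 202.2192]
 [275.5787 217.293 ]]
```

View pics/w2f.png

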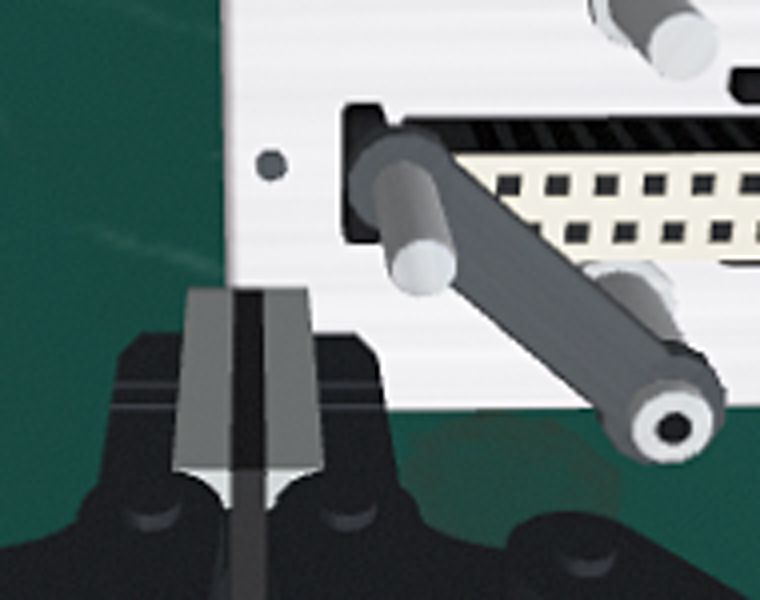

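View pics/s2f.png

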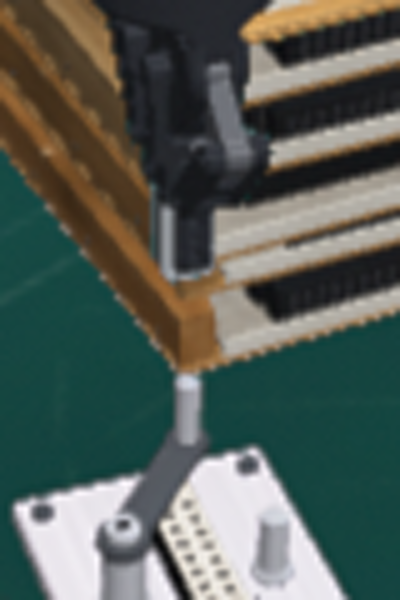

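move_arm(commands=[[0,0,0,-0.006,0,0,0],[0,0,0,0,0,0.014,0],[0,0,0,0,0,0.014,0],[0,0,0,0,0,0.014,0],[0,0,0,0,0,0.014,0],[0,0,0,0,0,0,0],[0,0,0,0,0,0,0],[0,0,0,0,0,0,0],[0,0,0,0,0,0,0],[0,0,0,0,0,0,0]])

```text
time_s: 4.35
position: [0.5534, -0.2359, 0.0211]
ee_rot: [-3.134, 0.19, -0.01]
contact_force: [0.1, -0.8, 0.3]
width: 0.0
```

```bash
python3 look.py 3 wrist scene; python3 - <<'E'
import cv2
im=cv2.imread("pics/wrist3.png")[200:350,220:410];cv2.imwrite("pics/w3f.png",cv2.resize(im,None,fx=4,fy=4,interpolation=cv2.INTER_CUBIC))
E
```

```text
4.35 [ 0.55336665 -0.23591585  0.02111633] [-3.13442982  0.18957881 -0.00955446] [ 0.12508302 -0.76115901  0.25092604]
```

View pics/w3f.png

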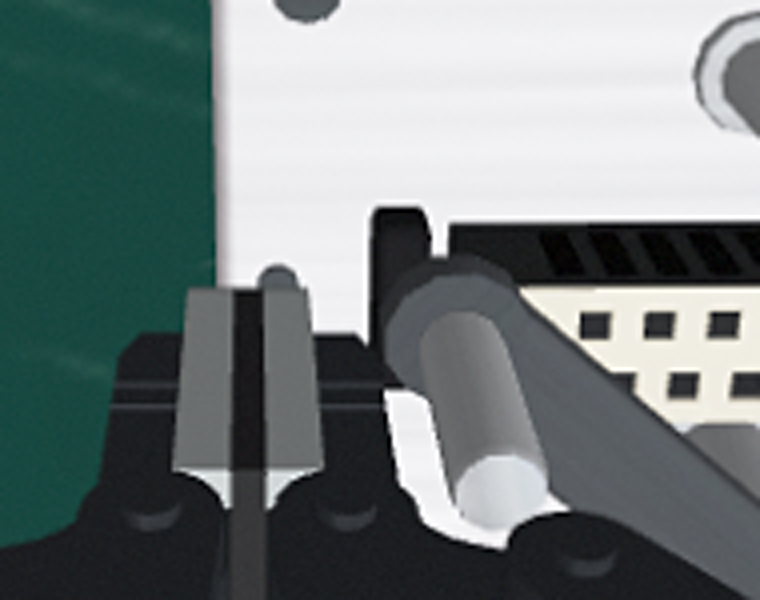

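View pics/scene3_c.png

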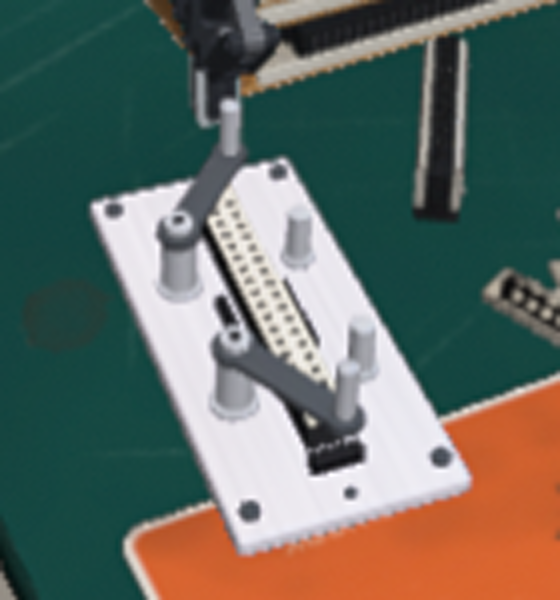

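move_arm(commands=[[0,0,0,0,0,-0.003,0],[0,0,0,0.001,0.004,0,0],[0,0,0,0.002,0.004,0,0],[0,0,0,0.002,0.004,0,0],[0,0,0,0.002,0.004,0,0],[0,0,0,0.002,0.004,0,0],[0,0,0,0.002,0.004,0,0],[0,0,0,0.001,0.004,0,0],[0,0,0,0,0,0,0],[0,0,0,0,0,0,0]])

```text
time_s: 5.45
position: [0.5683, -0.2625, 0.0257]
ee_rot: [-3.126, 0.195, -0.025]
contact_force: [1.6, 3.0, -0.3]
width: -0.0001
```

```bash
python3 look.py 4 wrist scene; python3 - <<'E'
import cv2
im=cv2.imread("pics/wrist4.png")[200:350,220:410];cv2.imwrite("pics/w4f.png",cv2.resize(im,None,fx=4,fy=4,interpolation=cv2.INTER_CUBIC))
E
```

```text
5.45 [ 0.56828964 -0.26254428  0.02565669] [-3.12581386  0.19525397 -0.02538131] [ 1.56576466  2.9926372  -0.32568042]
```

View pics/w4f.png

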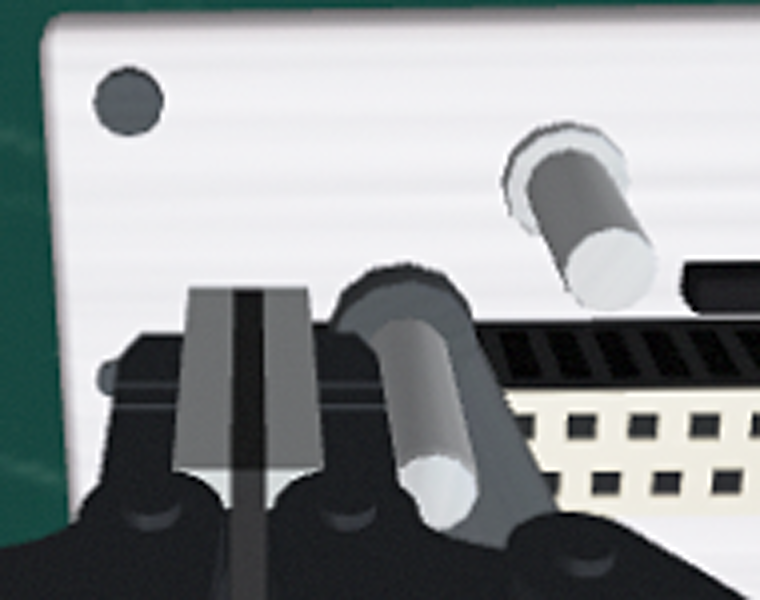

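View pics/scene4_c.png

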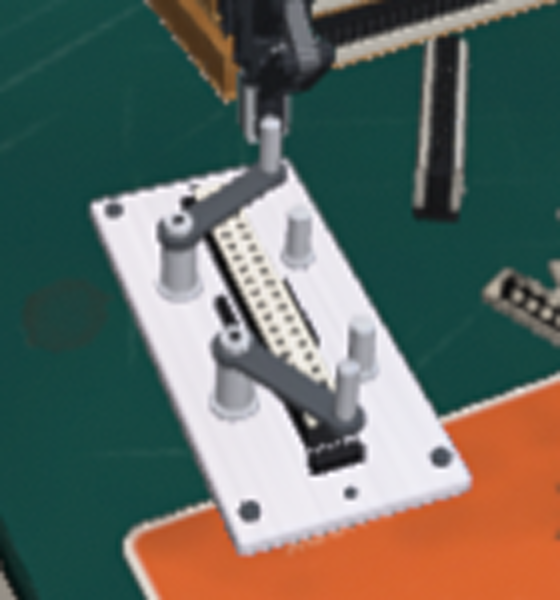

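```bash
cat > stud.py <<'E'
import sys
from h import *
np.set_printoptions(precision=4,suppress=True)
tag,side,u,v=sys.argv[1],sys.argv[2],float(sys.argv[3]),float(sys.argv[4])
z=np.load(f"pics/{tag}.npz");st={k:z[k] for k in z}
W=cal("wrist",st);X=onz(W,(u,v),.084)
p={"L":(.5045,-.3022),"R":(.4955,-.3812)}[side]
a=np.radians(-6.3);F=np.array([[np.cos(a),np.sin(a)],[-np.sin(a),np.cos(a)]])
f=F@(X[:2]-p);R=Ro.from_rotvec(st["ee_rot"]).as_matrix()
tip=st["position"]+R@[0,0,-.0375]
print("stud fix-rel",f,np.hypot(*f),"ang",np.degrees(np.arctan2(f[1],f[0])),"tip f",F@(tip[:2]-p),tip[2],"tool axes",R.T.round(3).tolist(), "tool yaw",np.degrees(np.arctan2(R[1,0],R[0,0])))
E
python3 stud.py 4 L 329 322
```

```text
stud fix-rel [0.0565 0.0261] 0.062260467040685996 ang 24.806787272552604 tip f [0.0585 0.046 ] 0.06315003876824637 tool axes [[0.992, -0.125, 0.016], [-0.124, -0.992, -0.011], [0.017, 0.009, -1.0]] tool yaw -7.153394013584157
```

move_arm(commands=[[-0.011,-0.016,-0.015,0,0,0,0],[0,0,0,0,0.004,0,0],[0,0,0,0,0.004,0,0],[0,0,0,0,0.004,0,0],[0,0,0,0,0.004,0,0],[0,0,0,0,0.003,0,0],[0,0,0,0,0,0,0],[0,0,0,0,0,0,0],[0,0,0,0,0,0,0],[0,0,0,0,0,0,0]])

```text
time_s: 6.55
position: [0.565, -0.2841, 0.026]
ee_rot: [3.134, -0.17, -0.005]
contact_force: [1.0, 2.1, 0.2]
width: -0.0001
```

```bash
python3 look.py 5 wrist; python3 - <<'E'
import cv2
im=cv2.imread("pics/wrist5.png")[200:350,220:410];cv2.imwrite("pics/w5f.png",cv2.resize(im,None,fx=4,fy=4,interpolation=cv2.INTER_CUBIC))
E
```

```text
6.55 [ 0.56499078 -0.28406793  0.02596756] [ 3.13419627 -0.16975329 -0.0047481 ] [1.04595236 2.06119669 0.23267943]
```

View pics/w5f.png

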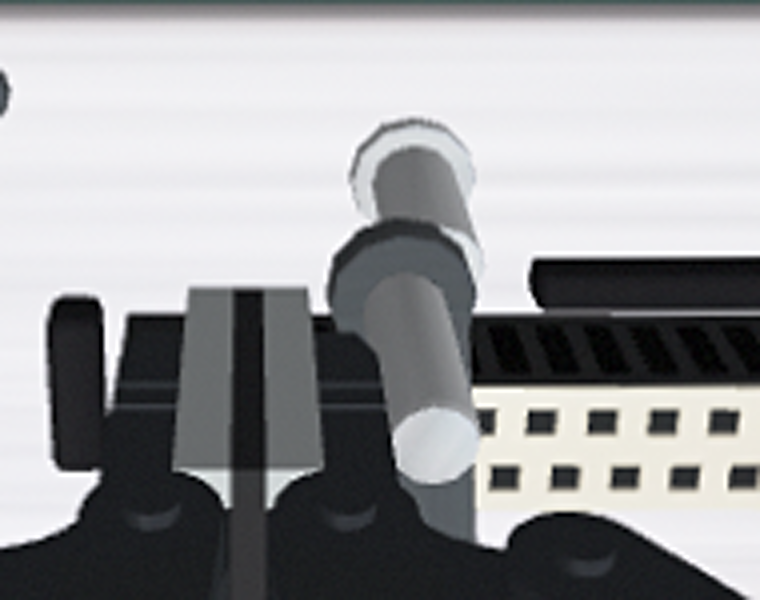

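```bash
python3 stud.py 5 L 328.6 310.7
```

```text
stud fix-rel [0.0619 0.0054] 0.062127953493190315 ang 5.031068652935564 tip f [0.0582 0.0248] 0.06346724502382531 tool axes [[0.994, -0.108, -0.003], [-0.108, -0.994, 0.003], [-0.003, -0.003, -1.0]] tool yaw -6.200654823263502
```

move_arm(commands=[[0,0,0,0.001,0.002,0,0],[0,0,0,0.001,0.002,0,0],[0,0,0,0,0.001,0,0],[0,0,0,0,0,0,0],[0,0,0,0,0,0,0],[0,0,0,0,0,0,0],[0,0,0,0,0,0,0],[0,0,0,0,0,0,0],[0,0,0,0,0,0,0],[0,0,0,0,0,0,0]])

```text
time_s: 7.6
position: [0.565, -0.2894, 0.0257]
ee_rot: [3.135, -0.169, -0.01]
contact_force: [0.2, 0.7, 0.0]
width: -0.0001
```

```bash
python3 look.py 6 wrist scene; python3 - <<'E'
import cv2
im=cv2.imread("pics/wrist6.png")[200:350,220:410];cv2.imwrite("pics/w6f.png",cv2.resize(im,None,fx=4,fy=4,interpolation=cv2.INTER_CUBIC))
E
```

```text
7.6 [ 0.56503588 -0.28936909  0.02573235] [ 3.13458198 -0.16861219 -0.00984114] [0.16677732 0.74744315 0.00644588]
```

View pics/w6f.png

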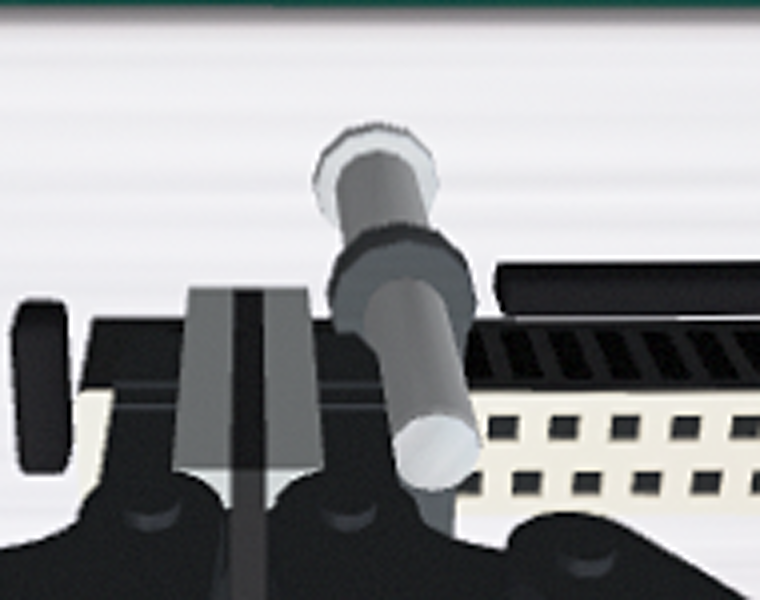

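View pics/scene6_c.png

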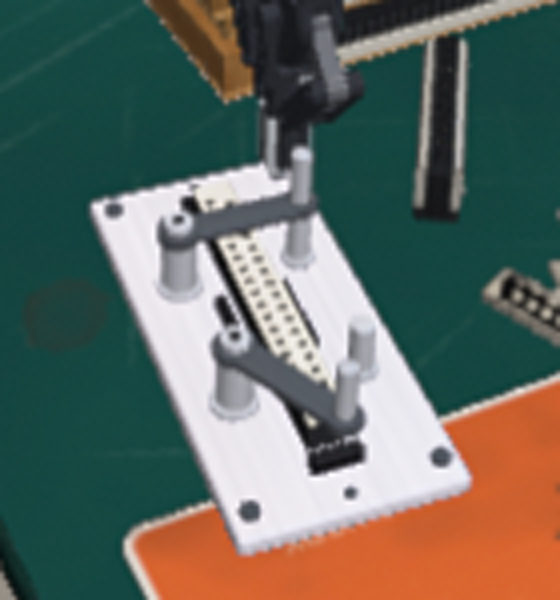

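```bash
python3 stud.py 6 L 328.6 312.5
```

```text
stud fix-rel [0.0621 0.0002] 0.06205415706425825 ang 0.16161543615293705 tip f [0.059  0.0195] 0.06323149423981116 tool axes [[0.994, -0.107, -0.006], [-0.107, -0.994, 0.003], [-0.006, -0.002, -1.0]] tool yaw -6.158546883220173
```

move_arm(commands=[[0,0,0,0,-0.006,0,0],[0,0,0,0,-0.006,0,0],[0,0,0,0,0,-0.03,0],[0,0,0,0,0,-0.03,0],[0,0,0,0,0,-0.03,0],[0,0,0,0,0,0,0],[0,0,0,-0.007,0.047,0,0],[0,0,0,-0.007,0.047,0,0],[0,0,0,-0.007,0.047,0,0],[0,0,0,-0.007,0.047,0,0]])

```text
time_s: 8.7
position: [0.5192, -0.4556, 0.1149]
ee_rot: [3.138, -0.146, -0.019]
contact_force: [0.7, -0.7, 0.7]
width: 0.0
```

move_arm(commands=[[0,0,0,0,0,0,0],[0,0,0,0,0,0,0],[0,0,0,0,0,0,0],[0,0,0,0,0,0,0],[0,0,0,0,0,0,0],[0,0,0,0,0,0,0],[0,0,0,0,0,0,0],[0,0,0,0,0,0,0],[0,0,0,0,0,0,0],[0,0,0,0,0,0,0]])

```text
time_s: 9.7
position: [0.5171, -0.455, 0.1105]
ee_rot: [-3.137, 0.147, 0.027]
contact_force: [-0.9, -0.2, -0.4]
width: 0.0004
```

```bash
python3 look.py 7 wrist scene; python3 stud.py 7 R 250 270
```

```text
9.7 [ 0.51706851 -0.45495599  0.1105106 ] [-3.1370001   0.14717388  0.02657534] [-0.86119575 -0.16877265 -0.35294018]
stud fix-rel [ 0.0062 -0.0518] 0.05217360938675258 ang -83.21837967404579 tip f [ 0.0302 -0.0709] 0.1480052053778338 tool axes [[0.995, -0.094, -0.017], [-0.094, -0.996, -0.0], [-0.017, 0.002, -1.0]] tool yaw -5.372064941614542
```

View pics/wrist7_c.png

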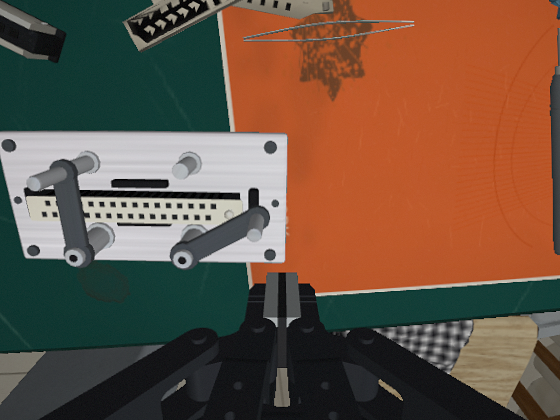

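View pics/scene7_c.png

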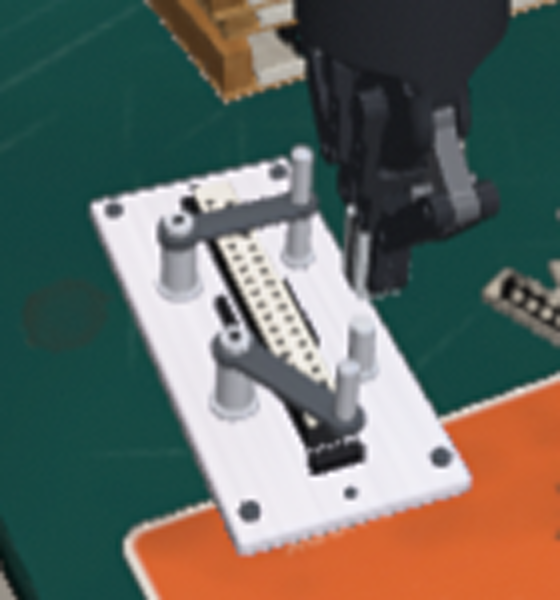

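```bash
python3 stud.py 7 R 255.5 236.5;python3 stud.py 7 L 34.5 184.5; python3 - <<'E'
from h import *
z=np.load("pics/7.npz");st={k:z[k] for k in z};W=cal("wrist",st)
for uv,h in (((73.5,258),.059),((182,260.5),.059),((186.5,166),.046)): print(onz(W,uv,h))
im=cv2.imread("pics/wrist7.png")[130:290,0:310];cv2.imwrite("pics/w7f.png",cv2.resize(im,None,fx=2.5,fy=2.5,interpolation=cv2.INTER_CUBIC))
E
```

```text
stud fix-rel [ 0.0296 -0.0555] 0.06295808718057239 ang -61.91901374187314 tip f [ 0.0302 -0.0709] 0.1480052053778338 tool axes [[0.995, -0.094, -0.017], [-0.094, -0.996, -0.0], [-0.017, 0.002, -1.0]] tool yaw -5.372064941614542
stud fix-rel [ 0.0608 -0.0016] 0.060773405885195024 ang -1.5317815123805258 tip f [ 0.0299 -0.1505] 0.1480052053778338 tool axes [[0.995, -0.094, -0.017], [-0.094, -0.996, -0.0], [-0.017, 0.002, -1.0]] tool yaw -5.372064941614542
[ 0.50357417 -0.30274192  0.059     ]
[ 0.49469002 -0.38187639  0.059     ]
[ 0.55970645 -0.39391557  0.046     ]
```

View pics/w7f.png

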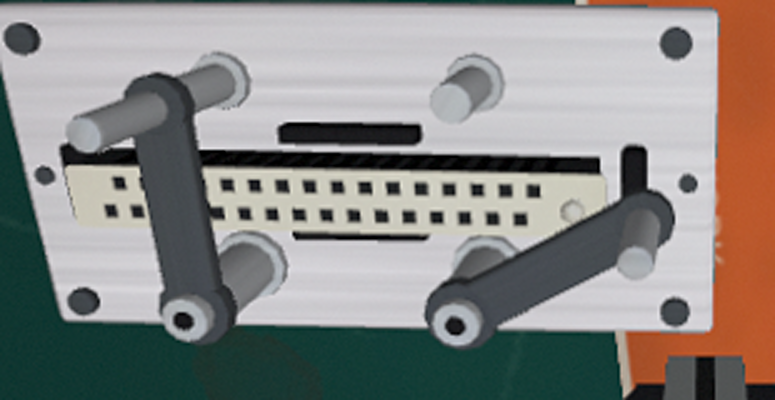

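move_arm(commands=[[0,0.017,0.016,0,0,0,0],[0,0,0,0,0.011,0,0],[0,0,0,0,0,0,0],[0,0,0,0,0,0,0],[0,0,0,0,0,0.015,0],[0,0,0,0,0,0.015,0],[0,0,0,0,0,0.015,0],[0,0,0,0,0,0,0],[0,0,0,0,0,0,0],[0,0,0,0,0,0,0]])

```text
time_s: 10.8
position: [0.514, -0.4661, 0.0586]
ee_rot: [-3.134, 0.176, 0.003]
contact_force: [0.7, -0.5, -0.4]
width: -0.0002
```

```bash
python3 look.py 8 wrist; python3 stud.py 8 R 250 270
```

```text
10.8 [ 0.51396716 -0.4660738   0.05861538] [-3.13352687e+00  1.76107147e-01  2.95081494e-03] [ 0.66296228 -0.47067843 -0.3832293 ]
stud fix-rel [ 0.0323 -0.0681] 0.07535503021679123 ang -64.6272707600189 tip f [ 0.0277 -0.0824] 0.09611513054371874 tool axes [[0.994, -0.112, -0.002], [-0.112, -0.994, -0.003], [-0.002, 0.003, -1.0]] tool yaw -6.433208380109292
```

View pics/wrist8_c.png

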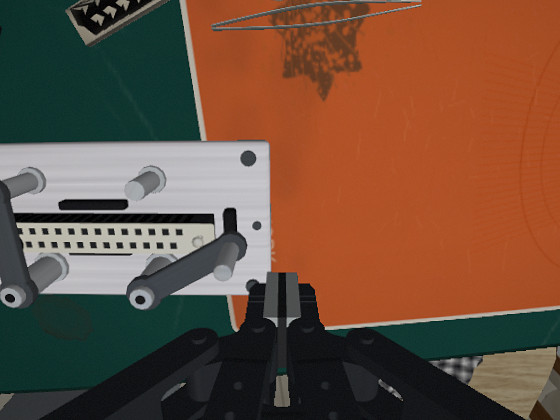

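move_arm(commands=[[0,0,0,0.003,0,0.011,0],[0,0,0,0,0,0.011,0],[0,0,0,0,0,0.011,0],[0,0,0,0,0,0,0],[0,0,0,0,0,0,0],[0,0,0,0,0,0,0],[0,0,0,0,0,0,0],[0,0,0,0,0,0,0],[0,0,0,0,0,0,0],[0,0,0,0,0,0,0]])

```text
time_s: 11.85
position: [0.5189, -0.468, 0.0255]
ee_rot: [3.136, -0.176, 0.003]
contact_force: [0.4, -0.3, 0.5]
width: -0.0001
```

```bash
python3 look.py 9 wrist; python3 - <<'E'
import cv2
im=cv2.imread("pics/wrist9.png")[200:350,150:340];cv2.imwrite("pics/w9f.png",cv2.resize(im,None,fx=4,fy=4,interpolation=cv2.INTER_CUBIC))
E
python3 stud.py 9 R 250 270
```

```text
11.85 [ 0.51890865 -0.46796699  0.02548853] [ 3.13631544e+00 -1.76068600e-01  2.95701403e-03] [ 0.38519765 -0.26876624  0.47561609]
stud fix-rel [ 0.0544 -0.0727] 0.09078482019921703 ang -53.15480536906436 tip f [ 0.0327 -0.0837] 0.06298846435086579 tool axes [[0.994, -0.112, 0.002], [-0.112, -0.994, 0.0], [0.002, -0.0, -1.0]] tool yaw -6.426260707625867
```

View pics/w9f.png

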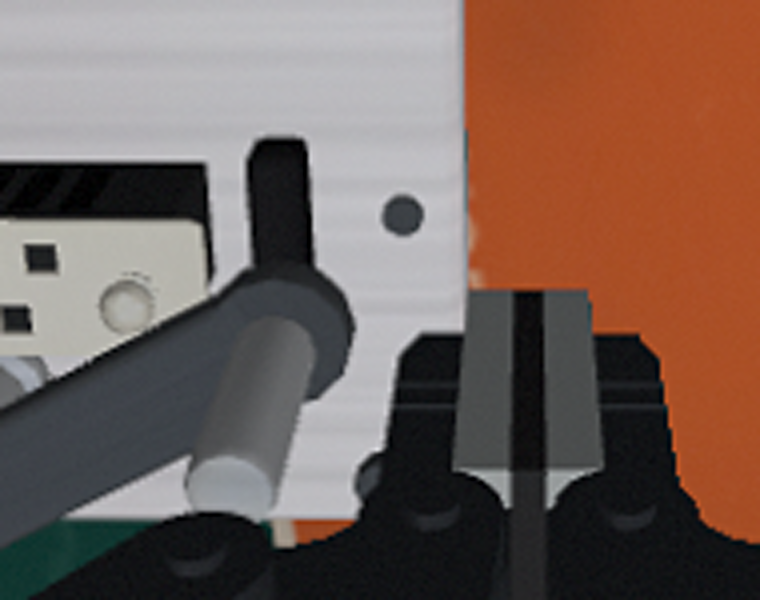

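move_arm(commands=[[0,0,0,0,-0.0045,0,0],[0,0,0,0.001,-0.0045,0,0],[0,0,0,0.004,-0.004,0,0],[0,0,0,0.004,-0.004,0,0],[0,0,0,0.004,-0.004,0,0],[0,0,0,0.003,-0.004,0,0],[0,0,0,0.003,-0.004,0,0],[0,0,0,0,0,0,0],[0,0,0,0,0,0,0],[0,0,0,0,0,0,0]])

```text
time_s: 12.9
position: [0.5453, -0.4435, 0.0263]
ee_rot: [3.127, -0.173, 0.012]
contact_force: [0.0, -3.5, -1.0]
width: -0.0
```

```bash
python3 look.py 10 wrist scene; python3 - <<'E'
import cv2
im=cv2.imread("pics/wrist10.png")[200:350,150:340];cv2.imwrite("pics/w10f.png",cv2.resize(im,None,fx=4,fy=4,interpolation=cv2.INTER_CUBIC))
E
python3 stud.py 10 R 250 270
```

```text
12.9 [ 0.54527612 -0.44350034  0.02626001] [ 3.12700993 -0.17311367  0.01196126] [ 0.04629721 -3.49862951 -0.98367896]
stud fix-rel [ 0.0772 -0.0448] 0.08922983967557917 ang -30.13300870067292 tip f [ 0.056  -0.0561] 0.06375712841835733 tool axes [[0.994, -0.11, 0.008], [-0.11, -0.994, 0.009], [0.007, -0.01, -1.0]] tool yaw -6.335223725714343
```

View pics/w10f.png

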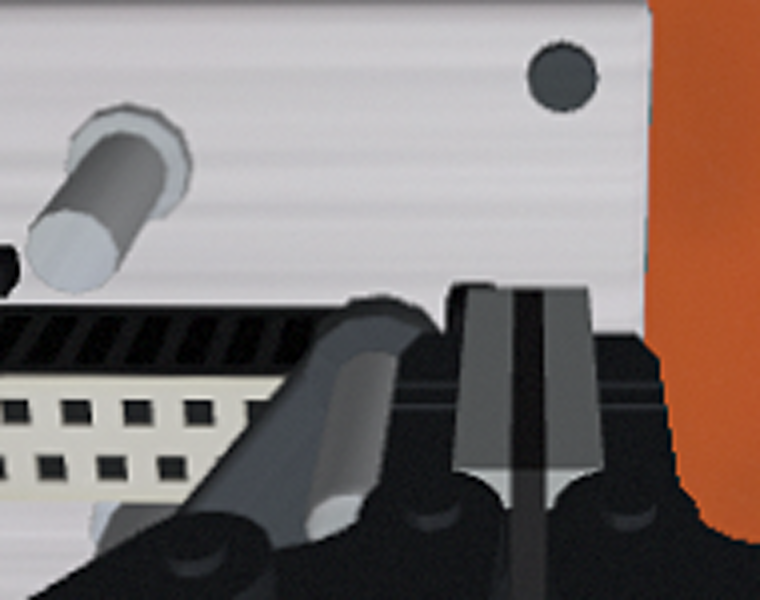

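View pics/scene10_c.png

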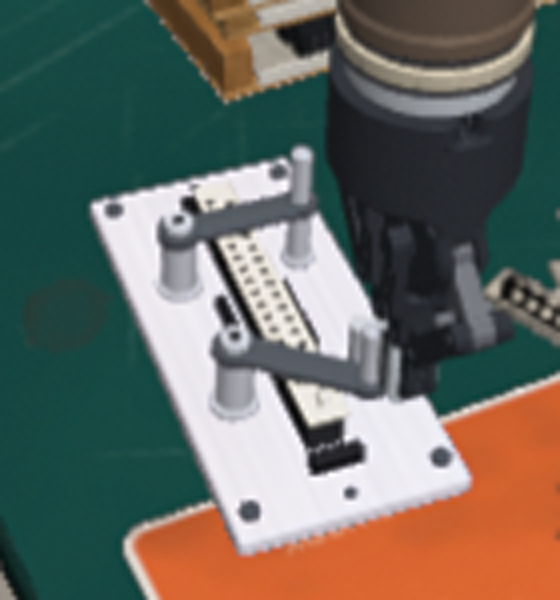

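move_arm(commands=[[0.009,-0.008,0,0,-0.004,0,0],[0,0,0,0,-0.004,0,0],[0,0,0,0,-0.004,0,0],[0,0,0,0.001,-0.004,0,0],[0,0,0,0.001,-0.004,0,0],[0,0,0,0.001,-0.004,0,0],[0,0,0,0,-0.003,0,0],[0,0,0,0,0,0,0],[0,0,0,0,0,0,0],[0,0,0,0,0,0,0]])

```text
time_s: 14.0
position: [0.5556, -0.4195, 0.0291]
ee_rot: [3.13, -0.177, 0.015]
contact_force: [1.4, -2.6, -1.0]
width: -0.0001
```

```bash
python3 look.py 11 wrist scene; python3 - <<'E'
import cv2
im=cv2.imread("pics/wrist11.png")[200:350,150:340];cv2.imwrite("pics/w11f.png",cv2.resize(im,None,fx=4,fy=4,interpolation=cv2.INTER_CUBIC))
E
python3 stud.py 11 R 250 270
```

```text
14.0 [ 0.55558248 -0.41953877  0.02911859] [ 3.13022629 -0.1772628   0.01514415] [ 1.3702755  -2.61559129 -0.95572321]
stud fix-rel [ 0.0832 -0.0198] 0.08555008027758854 ang -13.4022782815415 tip f [ 0.0636 -0.0313] 0.06661609341434117 tool axes [[0.994, -0.113, 0.01], [-0.113, -0.994, 0.006], [0.009, -0.007, -1.0]] tool yaw -6.480676488845055
```

View pics/w11f.png

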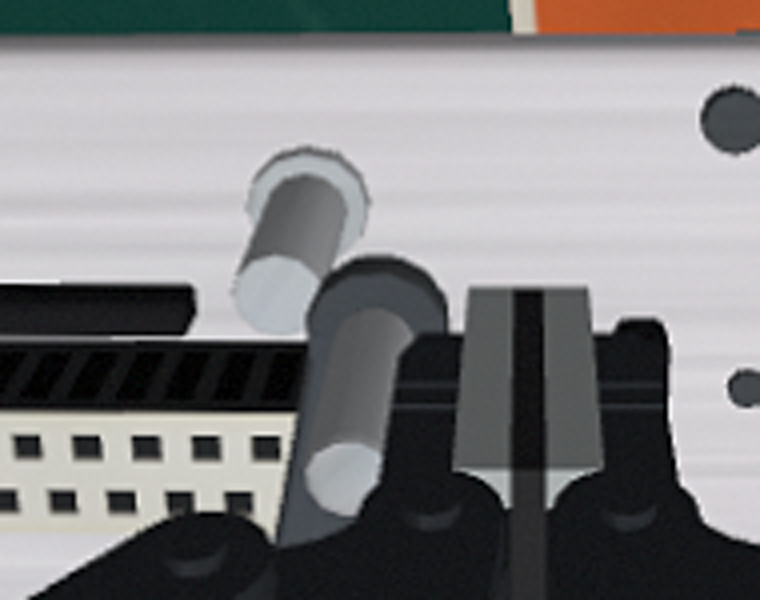

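```bash
python3 stud.py 11 R 236.5 319.5
```

```text
stud fix-rel [ 0.0607 -0.0136] 0.062241087726354345 ang -12.612620255997026 tip f [ 0.0636 -0.0313] 0.06661609341434117 tool axes [[0.994, -0.113, 0.01], [-0.113, -0.994, 0.006], [0.009, -0.007, -1.0]] tool yaw -6.480676488845055
```

move_arm(commands=[[0.006,-0.01,0,0,-0.003,0.002,0],[0,0,0,0,-0.003,0,0],[0,0,0,0,-0.002,0,0],[0,0,0,0,-0.002,0,0],[0,0,0,0,0,0,0],[0,0,0,0,0,0,0],[0,0,0,0,0,0,0],[0,0,0,0,0,0,0],[0,0,0,0,0,0,0],[0,0,0,0,0,0,0]])

```text
time_s: 15.1
position: [0.5562, -0.4086, 0.027]
ee_rot: [-3.135, 0.178, 0.003]
contact_force: [1.2, -1.8, 1.4]
width: 0.0002
```

```bash
python3 look.py 12 wrist scene; python3 - <<'E'
import cv2
im=cv2.imread("pics/wrist12.png")[200:350,150:340];cv2.imwrite("pics/w12f.png",cv2.resize(im,None,fx=4,fy=4,interpolation=cv2.INTER_CUBIC))
E
python3 stud.py 12 R 236.5 319.5
```

```text
15.1 [ 0.55624633 -0.40857435  0.02702238] [-3.13460661e+00  1.78456131e-01  3.09281907e-03] [ 1.19491601 -1.82516098  1.38318775]
stud fix-rel [ 0.0622 -0.0033] 0.06232004636607886 ang -3.0707681746496216 tip f [ 0.0635 -0.0206] 0.06452223737876224 tool axes [[0.994, -0.113, -0.002], [-0.113, -0.994, -0.002], [-0.002, 0.002, -1.0]] tool yaw -6.51666512498398
```

View pics/w12f.png

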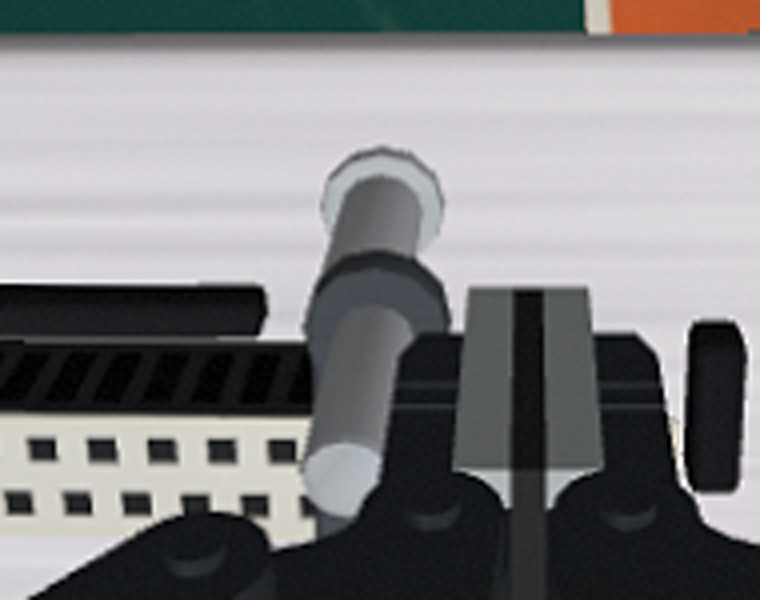

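move_arm(commands=[[0,0,0,0,-0.0015,0,0],[0,0,0,0,-0.0015,0,0],[0,0,0,0,0,0,0],[0,0,0,0,0,0,0],[0,0,0,0,0,0,0],[0,0,0,0,0,0,0],[0,0,0,0,0,0,0],[0,0,0,0,0,0,0],[0,0,0,0,0,0,0],[0,0,0,0,0,0,0]])

```text
time_s: 16.2
position: [0.5566, -0.4053, 0.027]
ee_rot: [-3.134, 0.179, 0.003]
contact_force: [0.4, -1.8, 0.9]
width: 0.0
```

```bash
python3 look.py 13 wrist scene; python3 - <<'E'
import cv2
im=cv2.imread("pics/wrist13.png")[200:350,150:340];cv2.imwrite("pics/w13f.png",cv2.resize(im,None,fx=4,fy=4,interpolation=cv2.INTER_CUBIC))
E
python3 stud.py 13 R 235.8 319.5
```

```text
16.2 [ 0.55663826 -0.40527063  0.02699806] [-3.13447937e+00  1.78657781e-01  3.02735000e-03] [ 0.39079036 -1.79850135  0.94389077]
stud fix-rel [0.0623 0.0003] 0.062273292074391445 ang 0.2396364737579262 tip f [ 0.0635 -0.0173] 0.06449791749258732 tool axes [[0.994, -0.114, -0.002], [-0.114, -0.994, -0.002], [-0.002, 0.002, -1.0]] tool yaw -6.524272144794573
```

View pics/w13f.png

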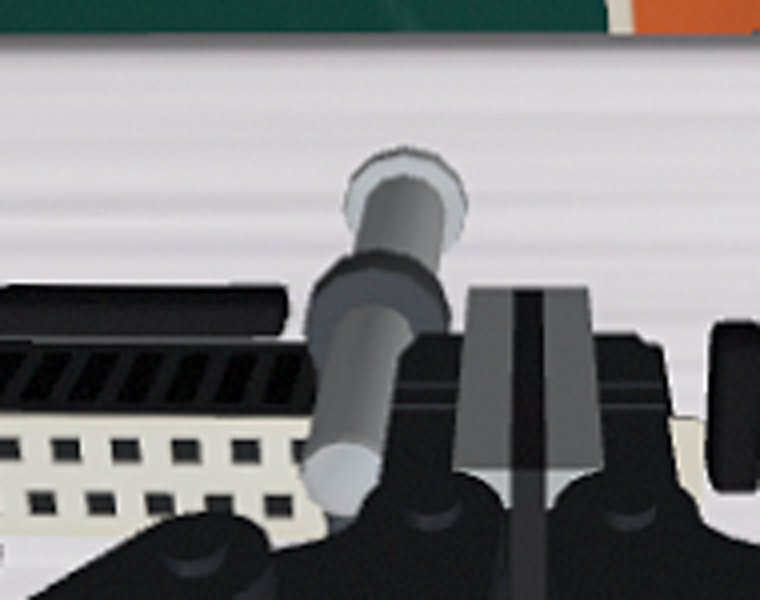

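View pics/scene13_c.png

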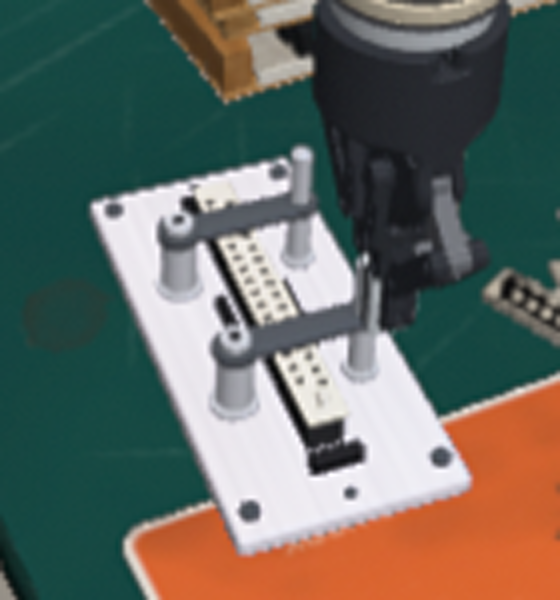

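move_arm(commands=[[0,0,0,0,0.006,0,0],[0,0,0,0,0.008,0,0],[0,0,0,0,0,-0.03,0],[0,0,0,0,0,-0.03,0],[0,0,0,0,0,-0.03,0],[0,0,0,0,0,-0.03,0],[0,0,0,-0.02,-0.02,0,0],[0,0,0,-0.02,-0.02,0,0],[0,0,0,-0.02,-0.015,0,0],[0,0,0,0,0,0,0]])

```text
time_s: 17.3
position: [0.4939, -0.3561, 0.1474]
ee_rot: [-3.12, 0.182, 0.028]
contact_force: [-0.2, -0.2, -0.5]
width: -0.0002
```

move_arm(commands=[[0,0,0,0,0,0,0],[0,0,0,0,0,0,0],[0,0,0,0,0,0,0],[0,0,0,0,0,0,0],[0,0,0,0,0,0,0],[0,0,0,0,0,0,0],[0,0,0,0,0,0,0],[0,0,0,0,0,0,0],[0,0,0,0,0,0,0],[0,0,0,0,0,0,0]])

```text
time_s: 18.3
position: [0.4958, -0.3593, 0.1465]
ee_rot: [-3.121, 0.184, 0.026]
contact_force: [-0.2, 0.8, -0.1]
width: -0.0
```

```bash
python3 look.py 14 wrist scene; python3 - <<'E'
import cv2
im=cv2.imread("pics/wrist14.png")[130:290,120:440];cv2.imwrite("pics/w14f.png",cv2.resize(im,None,fx=2.5,fy=2.5,interpolation=cv2.INTER_CUBIC))
E
```

```text
18.3 [ 0.49582463 -0.35932879  0.14654514] [-3.12056326  0.18443003  0.02637206] [-0.23336124  0.83974824 -0.05230121]
```

View pics/wrist14_c.png

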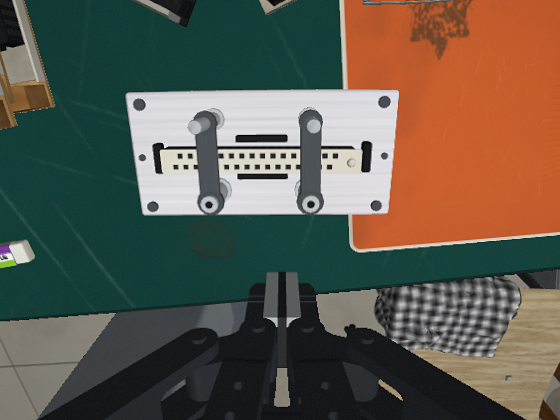

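View pics/w14f.png

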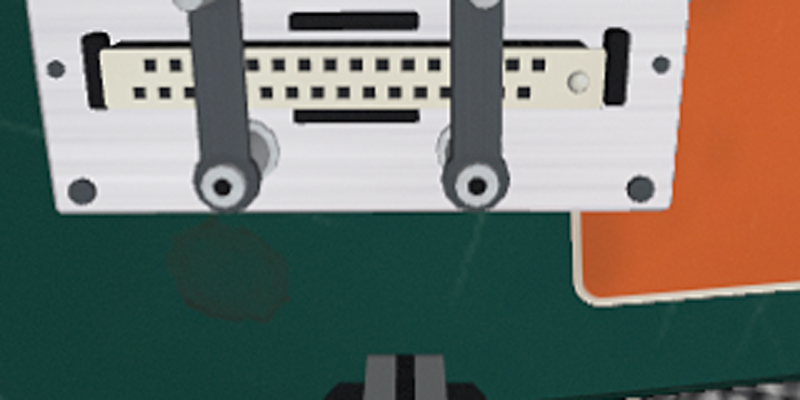

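Both arms look square. I'll measure them here, then clear the arm out of the top view and check once more.

move_arm(commands=[[0,0,0,-0.02,0.045,-0.02,0],[0,0,0,-0.02,0.045,-0.02,0],[0,0,0,-0.02,0.045,0,0],[0,0,0,-0.03,0.04,0,0],[0,0,0,-0.03,0.04,0,0],[0,0,0,-0.03,0.03,0,0],[0,0,0,-0.03,0.03,0,0],[0,0,0,-0.02,0.02,0,0],[0,0,0,0,0,0,0],[0,0,0,0,0,0,0]])

```text
time_s: 19.4
position: [0.2593, -0.6358, 0.1861]
ee_rot: [-3.125, 0.178, 0.023]
contact_force: [0.7, -0.6, -0.2]
width: -0.0002
```

```bash
python3 look.py 15 scene top; python3 - <<'E'
import cv2
im=cv2.imread("pics/wrist14.png")[80:225,120:410];cv2.imwrite("pics/w14g.png",cv2.resize(im,None,fx=2.7,fy=2.7,interpolation=cv2.INTER_CUBIC))
E
```

```text
19.4 [ 0.25932873 -0.6357827   0.18613463] [-3.12452369  0.17769446  0.02348881] [ 0.69801537 -0.57666577 -0.17380325]
```

View pics/w14g.png

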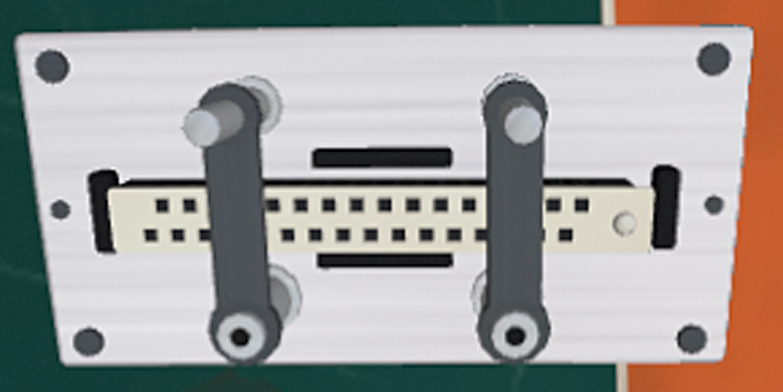

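View pics/top15_c.png

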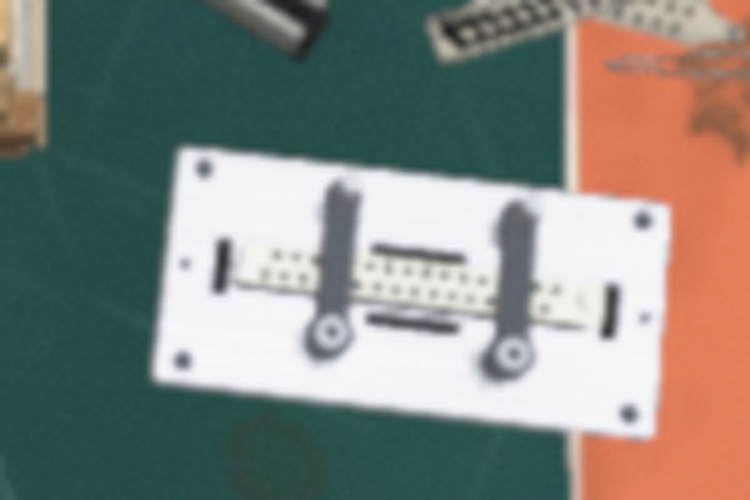

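View pics/scene15_c.png

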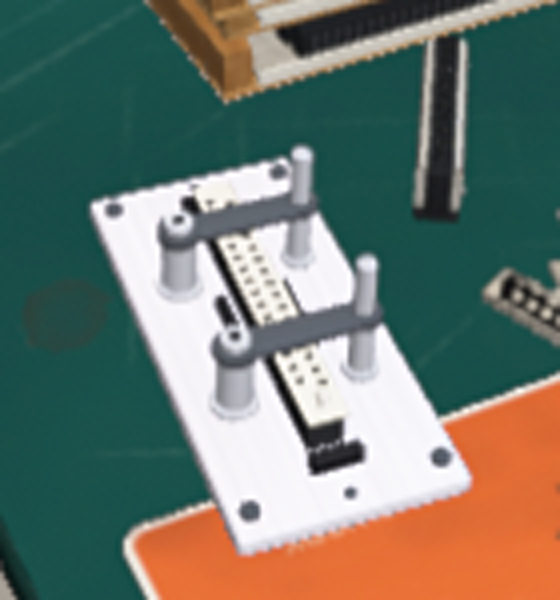

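View pics/top15.png

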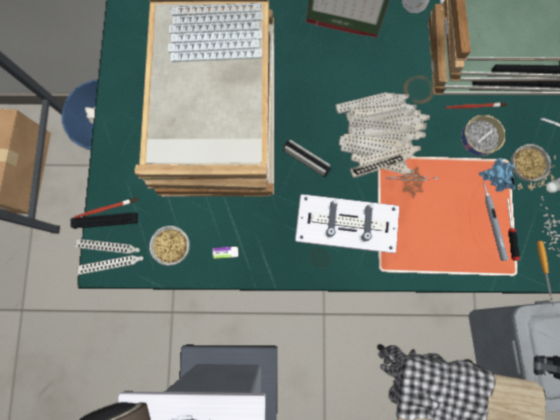

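```bash
python3 - <<'E'
from h import *
z=np.load("pics/14.npz");st={k:z[k] for k in z};W=cal("wrist",st);T=cal("top");S=cal("scene")
w=lambda x,y:((x+.5)/2.7-.5+120,(y+.5)/2.7-.5+80)
t=lambda x,y:((x+.5)/5-.5+265,(y+.5)/5-.5+165)
s=lambda x,y:((x+.5)/4-.5+220,(y+.5)/4-.5+200)
for C,f,P in ((W,w,((240,337),(515,336),(201,127),(522,124))),(T,t,((331,332),(513,354),(347,186),(527,208))),(S,s,((179,219),(234,336),(302,152),(367,260)))):
    pl,pr=[onz(C,f(*p),.059) for p in P[:2]];sl,sr=[onz(C,f(*p),.084) for p in P[2:]]
    d=pl-pr;yaw=np.degrees(np.arctan2(-d[0],d[1]))
    for n,a,b in (("L",pl,sl),("R",pr,sr)):
        v=b-a;print(n,"yaw",yaw.round(2),"arm",np.degrees(np.arctan2(v[1],v[0])).round(2),np.hypot(*v[:2]).round(4))
E
```

```text
L yaw -6.23 arm -6.55 0.0622
R yaw -6.23 arm -5.35 0.0622
L yaw -6.41 arm -4.58 0.0602
R yaw -6.41 arm -2.69 0.0601
L yaw -6.91 arm -6.85 0.0615
R yaw -6.91 arm -4.85 0.0628
```

```bash
python3 - <<'E'
from h import *
z=np.load("pics/14.npz");st={k:z[k] for k in z};W=cal("wrist",st)
g=cv2.cvtColor(cv2.imread("pics/wrist14.png"),cv2.COLOR_BGR2GRAY).astype(float)
def edge(r,c0,c1,rise):
    row=g[r,c0:c1]
    th=(row.max()+row.min())/2
    for i in range(len(row)-1):
        a,b=row[i],row[i+1]
        if (rise and a<th<=b) or (not rise and a>=th>b): return c0+i+(a-th)/(a-b)
for n,c0,c1,rise in (("L",186,206,False),("R",314,332,True)):
    P=[]
    for r in list(range(137,147))+list(range(177,192)):
        c=edge(r,c0,c1,rise)
        if c: P.append((c,r))
    P=np.array(P)
    X=np.array([onz(W,p,.054)[:2] for p in P])
    m,b=np.polyfit(X[:,0],X[:,1],1);res=X[:,1]-m*X[:,0]-b
    print(n,len(P),"edge dir",np.degrees(np.arctan(m)),"rms mm",1e3*res.std(),P[[0,-1]])
# plate edges left/right and front/back
for nm,(c0,c1,rise,rows) in {"plateR":(375,405,False,range(120,200))}.items():
    X=[]
    for r in rows:
        c=edge(r,c0,c1,rise)
        if c:X.append(onz(W,(c,r),.015)[:2])
    X=np.array(X);m,b=np.polyfit(X[:,0],X[:,1],1);print(nm,np.degrees(np.arctan(m)),(1e3*(X[:,1]-m*X[:,0]-b)).std())
X=[]
for c in range(150,380,3):
    col=g[205:225,c];th=(col.max()+col.min())/2
    i=np.where((col[:-1]>=th)&(col[1:]<th))[0]
    if len(i): i=i[-1];X.append(onz(W,(c,205+i+(col[i]-th)/(col[i]-col[i+1])),.015)[:2])
X=np.array(X);m,b=np.polyfit(X[:,1],X[:,0],1);r=X[:,0]-m*X[:,1]-b;k=abs(r)<.001
m,b=np.polyfit(X[k,1],X[k,0],1);print("near edge yaw",-np.degrees(np.arctan(m)),k.sum())
E
```

```text
L 25 edge dir -6.278190381238625 rms mm 0.09084377193307704 [[194.59340659 137.        ]
 [199.40588235 191.        ]]
R 24 edge dir -5.435873902148307 rms mm 0.09889238633010564 [[321.16292135 137.        ]
 [320.25757576 191.        ]]
plateR -5.306661469088095 3.0046086721539056
near edge yaw -6.219270307509234 70
```

```bash
python3 - <<'E'
from cell import env
print(env.finish_job(), env.observe()["time_s"])
E
```

```text
the job is handed in; nothing more can be done
the job is handed in; nothing more can be done
```

I pushed both studs in from their outer sides with the shut fingers, left arm first and then right. Both swing arms now lie across the comb with their free ends over the rest posts, and I handed the job in at about 19.5 s.

**Final angles:**

| Check | Left arm | Right arm |
|---|---|---|
| Wrist view, bar edges against the plate | within 0.1° of square | about 0.8° past square (inward), under 1 mm at the stud |
| Wrist view, stud to pivot | 0.3° past square | about 0.9° past square |
| Scene view, stud to pivot | about 0.1° off square | about 2° past square |
| Top view, stud to pivot | about 1.8° open | about 3.7° past square |

The views disagree a little. The top view sees the studs only a few pixels wide, so I trusted the wrist edge fit and did not correct the right arm's slight overshoot.

**Surroundings:** The comb still lies in its nest, and in the top view the bystanders look where they were at the start. Every force reading I saw was under 4 N.

**Fingertips:** They appeared about 37 mm behind the reported tool point, and two views agreed. I set the pushing height from the pictures instead of the reported pose.

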